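# Sort sample tubes through the gap gauge

## Robot

A 7-joint arm with a two-finger parallel gripper is mounted at the origin on the work surface. World frame = base frame: x ahead of the robot, y to its left, z up, the work surface at z = 0. Lengths are in mm, angles in rad, forces in N, time in s.
With the tool pointing down it reaches from about 425 to 800 mm from the base axis. Payload 8.3 kg.
Tool frame: the origin (TCP) lies between the finger pads; the fingertips stand arm.tip_reach ahead of it and the grasp point (between the pads) lies 2 mm behind it (arm.tip_reach is the distance from the TCP to the fingertips, in mm); z points along the fingers, y is the line along which they close (so a half turn about z gives the same grasp; the last joint's range is limited). The gripper opens to 85 mm and grips with 20 to 120 N. Pads are 22 mm wide; open, the fingers measure 114 mm over their backs; the gripper's body (76 mm by 85 mm) begins 54 mm behind the grasp point. The pads swing forward as they close: fully open they stand 13 mm farther back than shut.
Start: joints at [-1.21, 0.383, 0.016, 1.37, -0.006, 1.388, -0.046], TCP at [256.964, 569.712, 216.179] pointing down, gripper open.
Joint ranges: [-2.95, 2.95], [-0.25, 2.06], [-1.52, 1.56], [0.18, 2.33], [-1.44, 4.58], [0.02, 2.06], [-3.01, 3.01]. Speed limits (rad/s): [2.39, 2.39, 3.01, 3.01, 3.14, 3.14, 3.14].

## Interface

Orientations are given as a unit quaternion [x, y, z, w].
In Python, from station import arm, snapshot gives the robot as it stands.
- The arm moves only by the tool move_arm, never from a script. Its argument "plan" is a list of rows, each an object with "fingers": the closure, from -1 (fully open) to 1 (shut); "delta_pos": the shift along the world's x, y, z in mm, a list of three; "turn": the turn about the world's z in degrees. In form: [{"fingers": fingers, "delta_pos": [tx, ty, tz], "turn": turn}, ...]. A call has exactly 8 rows; each row shifts and turns the commanded pose from where the row before left it; what a row does not reach is not made up. A row lasts 1/12 s, in which the tool goes at most 41.7 mm and 7.16 degrees, less where a joint would pass 70% of its speed; a pose out of reach is approached as far as the arm can. A call with a gripper value outside its range is refused whole. The fingers move at their own pace and stop on an object; the grip force is fixed at half the most. Time passes only in rows, so rows that do not move let the fingers close, or fill a call up. It gives the time, the measured TCP pose, the force, the opening and the grip force at its end, in the units of the state.
- arm.read_state(): the state, without advancing time (a new reading comes with each control period).
- snapshot(name): name is "side" or "top" or "wrist"; returns a dict with "color" (480x640x3 uint8, blue, green, red), "intrinsics" (3x3 intrinsics, pixels), "D" ([k1, k2, p1, p2, k3] as OpenCV has them; the pictures are not rectified), "world_to_cam" (4x4, takes a point from world to camera coordinates). Camera axes: x right, y up, looking along -z (the intrinsics and any distortion apply to the point x, -y, -z); pixel columns grow to the right and rows downward; lengths in mm; the calibration is good to about 2 mm. A picture is of the moment at which its call begins. There is no depth.
- arm.hand_in(): hands the job in; it is judged then, once.
The state is a dict: "time": time; "q": joint angles; "dq": joint speeds; "joint_efforts": joint torques, N m; "position": TCP position; "tool_rot": TCP orientation; "wrist_force": force on the tool from outside, world axes, zero at the start; "wrist_torque": the same for the moment, N m; "gripper_width": finger opening in mm; "finger_force": force on a finger pad.
Only numpy, scipy, OpenCV 4.12 (cv2) and the standard library are available. Lean on these libraries where they do the work, as an engineer would, in place of code of your own. Each camera call takes 0.05 s, during which the arm holds its last target. There are 200 camera calls.

## Task

Sort the three sample tubes from the rack by whether their feet pass the gap gauge. Those that fit are slid, standing on the board, in at the flared mouth and through between the jaws, and left standing upright in the bay behind them; any tube whose foot is too wide is stood upright in the small teak tray. Do not force a foot that does not fit, do not tip or drop the glass, and leave everything else where it is.

Things in the scene. Friction and masses are not known exactly. Their poses are not given: they have to be found in the camera images.
- tube_a: sealed glass sample tube standing upright, 90 mm tall, about 60 g: a grey plastic foot 16 mm high under a straight round body 24 mm in diameter with a paper band and a white stopper, safe to grip anywhere on the body. The foot is either 26 mm (narrow) or 36 mm (wide) across: which tube has which is not told, try them. Origin: centre of the foot's underside, z up
- tube_b: sealed glass sample tube standing upright, 90 mm tall, about 60 g: a grey plastic foot 16 mm high under a straight round body 24 mm in diameter with a paper band and a white stopper, safe to grip anywhere on the body. The foot is either 26 mm (narrow) or 36 mm (wide) across: which tube has which is not told, try them. Origin: centre of the foot's underside, z up
- tube_c: sealed glass sample tube standing upright, 90 mm tall, about 60 g: a grey plastic foot 16 mm high under a straight round body 24 mm in diameter with a paper band and a white stopper, safe to grip anywhere on the body. The foot is either 26 mm (narrow) or 36 mm (wide) across: which tube has which is not told, try them. Origin: centre of the foot's underside, z up
- gauge: fixed gap gauge: grey board 110 mm (its x) by 260 mm (its y), 8 mm thick, on which tubes stand and slide towards +y. From y = -130 to -82 mm: open apron; to -65: flared mouth; to -25: two steel jaws; to +124: bay. Jaws and flares stand 24 mm above the board, within 40 mm of x = 0. Origin: centre of the board's underside, z up
- throat (a point): point on the board's upper face (8 mm above the shelf) midway between the jaws, which are 40 mm long with a 30 mm gap; axes as the gauge's, +y leads from apron to bay. A narrow foot slides through with 2 mm to spare on each side; a wide foot stops in the flared mouth, its centre about 30 mm before the jaws' middle; a narrow foot a little off line may catch on a flare, but nearer, within 26 mm
- bay (a point): point on the board's upper face in the middle of the bay, 97.5 mm from the throat along +y; the bay is 149 mm long and has aluminium rims 8 mm high, 98 mm apart, on both sides and at its far end. Axes as the gauge's
- jaws: the two steel jaws and their flares, fixed on the board as told under gauge. Same origin and axes as the gauge: the centre of the board's underside
- rack: fixed teak rack, 270 (its x) x 70 x 22 mm, with three round pockets 41 mm across, 85 mm apart along its x, floors 10 mm above the shelf, that hold the tubes at the start. Origin: centre of its underside
- tray: fixed small teak tray for tubes that do not fit, 100 x 100 mm outside, walls 5 mm thick, 20 mm high, inner floor 5 mm above the shelf, open on top. Origin: centre of its underside
- dome: bystander: pale blue plastic sensor dome, 72 mm across, 45 mm high. Origin: centre of its underside
- weight: bystander: slate calibration weight, 50 mm across, with a steel ring handle, 69 mm high in all. Origin: centre of its underside
- thermometer: bystander: brass thermometer lying flat, 200 mm long (its y), 30 mm wide, 11 mm high. Origin: centre of its underside
- jar: bystander: closed jar, 48 mm across, 60 mm high. Origin: centre of its underside
- logbook: bystander: grey logbook lying flat, 154 x 205 x 18 mm. Origin: centre of its underside
- brush: bystander: dusting brush lying flat, 160 mm long

How it is judged:
By the outcome, as a careful person would: the job done as asked, in the order asked, and still so for the second after the job is handed in, with the robot touching nothing.
It also fails if it takes over 72 s, if anything falls off the work surface, if the arm or the gripper's body presses on something with over 40 N, if the wrist force passes 120 N, or if a joint passes its speed limit or range.

## Working session

There is one attempt and no reset: what is moved stays moved. The work goes in short steps, Python scripts to look and compute and a tool call to move; the robot and the scene stay as the last step left them, time stands still between calls to the robot, and variables do not carry over. Pictures are saved under pics/ and viewed, at most 10 in all, crops included, and the job is handed in when it is done.

Besides the shell and the picture viewer there is one more tool, called after "Request:" as name(argument=value, ...) on one line, values as JSON. move_arm: Moves the arm, as the interface text tells. Its arguments: {"type":"object","properties":{"plan":{"type":"array","items":{"type":"object","properties":{"fingers":{"type":"number"},"delta_pos":{"type":"array","items":{"type":"number"}},"turn":{"type":"number"}}}}},"required":["plan"]}

```bash
mkdir -p pics; ls
python3 - <<'E'
from station import arm, snapshot
import cv2,pickle
d={}
for n in ("top","side"):
    s=snapshot(n); d[n]=s; cv2.imwrite(f"pics/{n}0.png",s["color"]); print(n,s["intrinsics"].tolist(),s["D"],s["world_to_cam"].round(3).tolist() if hasattr(s["world_to_cam"],'round') else s["world_to_cam"])
pickle.dump(d,open("d0.pkl","wb"))
print(arm.read_state(),arm.tip_reach)
E
```

```text
pics
top [[447.42879838236695, 0.0, 316.68495312703305], [0.0, 447.42879838236695, 239.254833850546], [0.0, 0.0, 1.0]] [-0.09177161  0.          0.          0.          0.        ] [[-0.001, -1.0, 0.027, -73.184], [0.998, 0.001, 0.059, -542.415], [-0.059, 0.027, 0.998, -997.022], [0.0, 0.0, 0.0, 1.0]]
side [[539.9215470539001, 0.0, 317.8136265056767], [0.0, 539.9215470539001, 248.62049378824022], [0.0, 0.0, 1.0]] [0.04701692 0.         0.         0.         0.        ] [[0.713, -0.7, -0.019, -433.08], [0.429, 0.415, 0.802, -258.975], [-0.554, -0.581, 0.597, -967.116], [0.0, 0.0, 0.0, 1.0]]
{'time': 0.1, 'q': array([-1.20993603,  0.38415538,  0.01640611,  1.37104133, -0.00627662,
        1.38822521, -0.04649946]), 'dq': array([ 5.20503863e-04, -2.14324011e-03, -3.90779475e-05, -3.24054279e-03,
       -6.60765523e-04, -1.04005873e-03,  8.75482828e-04]), 'joint_efforts': array([ 3.03091911e-03, -6.29130149e+01,  8.47031102e-01, -3.72754741e+01,
        1.65982585e-02,  1.05231346e-02,  2.30419396e-06]), 'position': array([256.78539518, 569.27961052, 215.28184738]), 'tool_rot': array([ 2.10279006e-01,  9.77641012e-01, -8.75557894e-04, -1.57210413e-04]), 'wrist_force': array([ 0.54244227,  0.28024428, -0.05554289]), 'wrist_torque': array([0.01091385, 0.01480615, 0.0348277 ]), 'finger_force': 0.0, 'gripper_width': 85.32913430866212} 17.0
```

View pics/top0.png

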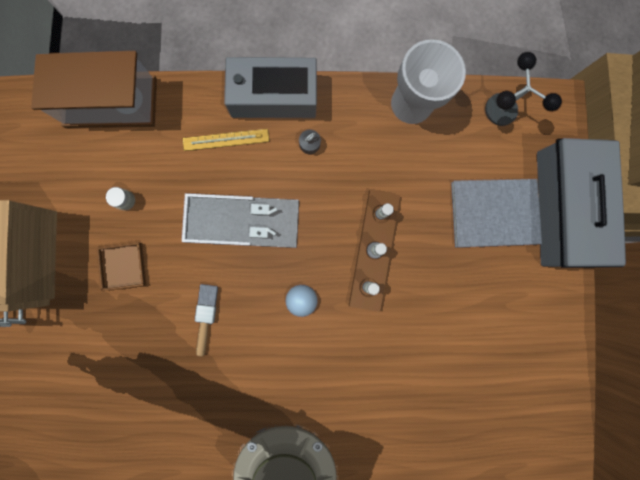

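View pics/side0.png

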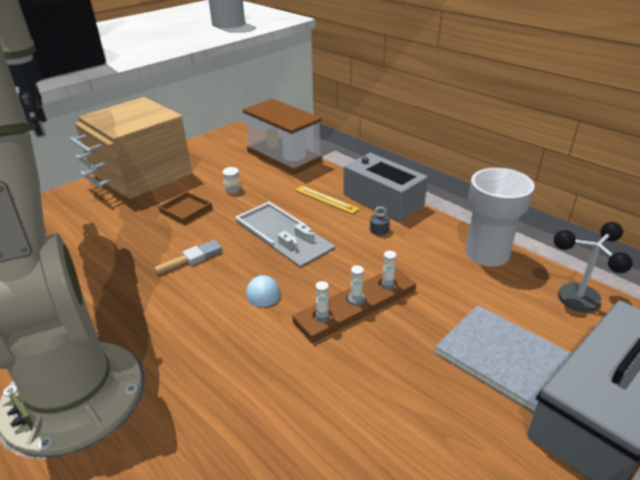

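The top view shows the rack with stoppers at about (388,211), (378,250) and (373,288). The gauge runs from (183,220) to (298,225) with its jaws at about (262,221) and its mouth to the right, and the tray is at (122,266). The side view agrees with this. Next I'll take finer crops.

```bash
cat > h.py <<'E'
import numpy as np,cv2
from station import arm,snapshot
def ray(s,uv):
    p=cv2.undistortPoints(np.array([[uv]],float),s["intrinsics"],np.array(s["D"],float))[0,0]
    W=np.array(s["world_to_cam"]);R,t=W[:3,:3],W[:3,3]
    return -R.T@t, R.T@np.array([p[0],-p[1],-1.])
def pt(s,uv,z):
    c,d=ray(s,uv); return c+d*(z-c[2])/d[2]
def px(s,P):
    W=np.array(s["world_to_cam"]);q=(W@np.append(P,1))[:3]*[1,-1,-1]
    return cv2.projectPoints(q[None],np.zeros(3),np.zeros(3),s["intrinsics"],np.array(s["D"],float))[0].ravel()
E
python3 - <<'E'
import pickle,cv2,numpy as np
d=pickle.load(open("d0.pkl","rb"));c=d["top"]["color"]
a=cv2.resize(c[180:320,340:410],None,fx=4,fy=4,interpolation=cv2.INTER_CUBIC)
b=cv2.resize(c[180:320,175:305],None,fx=4,fy=4,interpolation=cv2.INTER_CUBIC)
cv2.imwrite("pics/crop.png",np.hstack([b,a])[:560,:800])
E
```

```text
(no output)
```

View pics/crop.png

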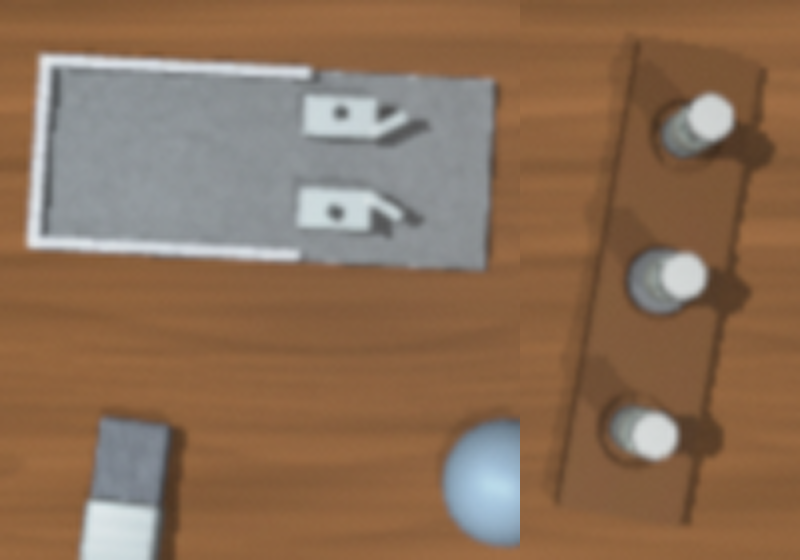

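Run:
```python
import pickle;from h import *
d=pickle.load(open("d0.pkl","rb"));s=d["top"]
f=lambda x,y,x0:((x-x0)/4-.375+(340 if x0 else 175),y/4-.375+180)
T=[pt(s,f(*p,520),100) for p in((711,117),(684,276),(656,435))]
print("tubes",np.round(T,1),[np.linalg.norm(T[i]-T[i+1]) for i in(0,1)])
C=[pt(s,f(*p,0),z) for p,z in(((496,80),8),((487,269),8),((28,247),16),((40,55),16))]
print("board",np.round(C,1),[round(np.linalg.norm((C[i]-C[(i+1)%4])[:2]),1) for i in range(4)])
ax=((C[3]+C[2])-(C[0]+C[1]))[:2];ax/=np.linalg.norm(ax);o=np.mean(C,0)[:2]
print("centre",o,"ydir",ax,np.degrees(np.arctan2(ax[1],ax[0])),"throat",o-45*ax,"bay",o+52.5*ax)
for p in((342,113),(336,212)): print("hole",pt(s,f(*p,0),32))
J=[pt(s,f(*p,0),32)[:2] for p in((306,95),(379,96),(379,137),(304,137),(298,187),(371,189),(370,232),(298,228))]
for j in J: r=j-o; print("jawcorner along/right", round(r@ax,1), round(r@[ax[1],-ax[0]],1))
print("tray",[pt(s,p,20).round(0) for p in((100,247),(141,242),(145,286),(102,290))])
print("dome",pt(s,(302,300),20),"weight",pt(s,(310,141),15),"jar",pt(s,(117,197),60))
```

```text
tubes [[ 601.6 -219.8  100. ]
 [ 518.  -204.7  100. ]
 [ 435.2 -189.4  100. ]] [np.float64(85.0275290680196), np.float64(84.13633053230465)]
board [[634.2 -32.    8. ]
 [525.5 -27.1   8. ]
 [537.4 233.3  16. ]
 [647.3 228.6  16. ]] [np.float64(108.8), np.float64(260.7), np.float64(110.0), np.float64(260.9)]
centre [586.09659375 100.67674139] ydir [0.04807502 0.99884373] 87.24444188144629 throat [583.93321767  55.72877365] bay [588.62053251 153.11603709]
hole [611.81618622  53.7897706   32.        ]
hole [556.24510979  56.71524315  32.        ]
jawcorner along/right -24.9 37.1
jawcorner along/right -65.8 38.5
jawcorner along/right -67.0 15.5
jawcorner along/right -25.1 13.4
jawcorner along/right -23.4 -14.8
jawcorner along/right -64.1 -13.9
jawcorner along/right -64.9 -37.9
jawcorner along/right -24.7 -37.7
tray [array([524., 421.,  20.]), array([536., 325.,  20.]), array([436., 314.,  20.]), array([427., 414.,  20.])]
dome [405.66391685 -40.07160482  20.        ] weight [769.95937578 -58.0480793   15.        ] jar [632.66316727 367.26526336  60.        ]
```

Request:
move_arm(plan=[{"fingers":-0.4,"delta_pos":[24,-33,0],"turn":-6},{"fingers":-0.4,"delta_pos":[24,-33,0],"turn":-6},{"fingers":-0.4,"delta_pos":[24,-33,0],"turn":-6},{"fingers":-0.4,"delta_pos":[24,-33,0],"turn":-6},{"fingers":-0.4,"delta_pos":[24,-33,0],"turn":-6},{"fingers":-0.4,"delta_pos":[24,-33,0],"turn":-6},{"fingers":-0.4,"delta_pos":[24,-33,0],"turn":-6},{"fingers":-0.4,"delta_pos":[24,-33,0],"turn":-6}])

```text
time: 0.77
position: [449.6, 303.8, 216.0]
tool_rot: [0.592, 0.806, -0.0, -0.0]
wrist_force: [-0.1, 0.3, -0.3]
gripper_width: 60.0
finger_force: 0.0
```

Request:
move_arm(plan=[{"fingers":-0.4,"delta_pos":[16,-37,0],"turn":-5},{"fingers":-0.4,"delta_pos":[16,-37,0],"turn":-5},{"fingers":-0.4,"delta_pos":[16,-37,0],"turn":-5},{"fingers":-0.4,"delta_pos":[16,-37,0],"turn":-5.4},{"fingers":-0.4,"delta_pos":[16,-37,0],"turn":0},{"fingers":-0.4,"delta_pos":[16,-37,0],"turn":0},{"fingers":-0.4,"delta_pos":[16,-37,0],"turn":0},{"fingers":-0.4,"delta_pos":[16,-37,0],"turn":0}])

```text
time: 1.43
position: [577.1, 7.9, 216.0]
tool_rot: [0.723, 0.691, -0.0, -0.0]
wrist_force: [0.7, 0.7, -0.1]
gripper_width: 59.6
finger_force: 0.0
```

Run:
```python
from h import *;import pickle
s=snapshot("wrist");pickle.dump(s,open("w1.pkl","wb"));cv2.imwrite("pics/w1.png",s["color"])
for n,al,r,z in(("L",-25,-15,32),("R",-25,15,32),("L2",-65,-15,32),("R2",-65,15,32)):
    ax=np.array([.0481,.9988]);o=np.array([586.1,100.7]);P=o+al*ax+r*np.array([ax[1],-ax[0]]);print(n,px(s,np.append(P,z)))
for q in((601.6,-219.8,100),(518,-204.7,100)):print(px(s,q))
```

```text
L [309.89445995 135.03454449]
R [344.83391952 135.1033761 ]
L2 [310.19886569 181.84280837]
R2 [343.96094387 181.91116241]
[360.55088694 474.14076362]
[266.93258379 464.16554631]
```

View pics/w1.png

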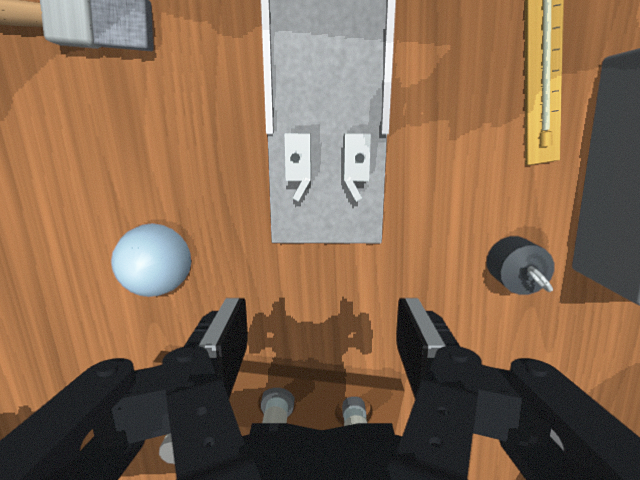

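The wrist view confirms the gauge: the jaws' inner edges are at columns 310 and 344, rows 134 to 182, as predicted to within a pixel. I'll take tube 1.

Request:
move_arm(plan=[{"fingers":-0.4,"delta_pos":[3.1,-28.7,-10],"turn":0},{"fingers":-0.4,"delta_pos":[3.1,-28.7,-10],"turn":0},{"fingers":-0.4,"delta_pos":[3.1,-28.7,-10],"turn":0},{"fingers":-0.4,"delta_pos":[3.1,-28.7,-10],"turn":0},{"fingers":-0.4,"delta_pos":[3.1,-28.7,-10],"turn":0},{"fingers":-0.4,"delta_pos":[3.1,-28.7,-10],"turn":0},{"fingers":-0.4,"delta_pos":[3.1,-28.7,-10],"turn":0},{"fingers":-0.4,"delta_pos":[3.1,-28.7,-10],"turn":0}])

```text
time: 2.15
position: [601.5, -221.0, 135.2]
tool_rot: [0.723, 0.69, -0.0, -0.0]
wrist_force: [1.1, -0.5, 0.6]
gripper_width: 59.7
finger_force: 0.0
```

Request:
move_arm(plan=[{"fingers":-0.4,"delta_pos":[0,0,0],"turn":0},{"fingers":-0.4,"delta_pos":[0,0,-11],"turn":0},{"fingers":-0.4,"delta_pos":[0,0,-13],"turn":0},{"fingers":-0.4,"delta_pos":[0,0,-13],"turn":0},{"fingers":-0.4,"delta_pos":[0,0,-13],"turn":0},{"fingers":-0.4,"delta_pos":[0,0,-13],"turn":0},{"fingers":-0.4,"delta_pos":[0,0,-9],"turn":0},{"fingers":-0.4,"delta_pos":[0,0,-4],"turn":0}])

```text
time: 2.82
position: [600.9, -218.8, 57.9]
tool_rot: [0.723, 0.691, -0.001, -0.001]
wrist_force: [-0.2, -0.6, 0.0]
gripper_width: 59.8
finger_force: 0.0
```

Request:
move_arm(plan=[{"fingers":-0.2,"delta_pos":[0,0,0],"turn":0},{"fingers":0,"delta_pos":[0,0,0],"turn":0},{"fingers":0.1,"delta_pos":[0,0,0],"turn":0},{"fingers":0.2,"delta_pos":[0,0,0],"turn":0},{"fingers":0.3,"delta_pos":[0,0,0],"turn":0},{"fingers":0.4,"delta_pos":[0,0,0],"turn":0},{"fingers":0.6,"delta_pos":[0,0,0],"turn":0},{"fingers":1,"delta_pos":[0,0,0],"turn":0}])

```text
time: 3.48
position: [602.3, -220.1, 60.9]
tool_rot: [0.723, 0.69, 0.0, 0.001]
wrist_force: [-0.1, -0.4, 4.5]
gripper_width: 22.2
finger_force: 59.0
```

Request:
move_arm(plan=[{"fingers":1,"delta_pos":[0,0,2],"turn":0},{"fingers":1,"delta_pos":[0,0,4],"turn":0},{"fingers":1,"delta_pos":[0,0,6],"turn":0},{"fingers":1,"delta_pos":[0,0,8],"turn":0},{"fingers":1,"delta_pos":[0,0,8],"turn":0},{"fingers":1,"delta_pos":[0,0,6],"turn":0},{"fingers":1,"delta_pos":[0,0,4],"turn":0},{"fingers":1,"delta_pos":[0,4,2],"turn":0}])

```text
time: 4.15
position: [602.0, -217.0, 101.4]
tool_rot: [0.724, 0.69, 0.0, 0.001]
wrist_force: [-0.1, -0.0, -0.5]
gripper_width: 22.0
finger_force: 58.7
```

Request:
move_arm(plan=[{"fingers":1,"delta_pos":[-2,12,0],"turn":0},{"fingers":1,"delta_pos":[-3,25,0],"turn":0},{"fingers":1,"delta_pos":[-3,34,0],"turn":0},{"fingers":1,"delta_pos":[-3,36,0],"turn":0},{"fingers":1,"delta_pos":[-3,36,0],"turn":0},{"fingers":1,"delta_pos":[-3,34,0],"turn":0},{"fingers":1,"delta_pos":[-2.9,22,0],"turn":0},{"fingers":1,"delta_pos":[-1,9.7,0],"turn":0}])

```text
time: 4.82
position: [579.8, -0.5, 99.5]
tool_rot: [0.721, 0.693, 0.0, -0.001]
wrist_force: [0.1, 0.8, 0.1]
gripper_width: 22.2
finger_force: 58.8
```

Request:
move_arm(plan=[{"fingers":1,"delta_pos":[0,0,-4],"turn":0},{"fingers":1,"delta_pos":[0,0,-8],"turn":0},{"fingers":1,"delta_pos":[0,0,-9],"turn":0},{"fingers":1,"delta_pos":[0,0,-8],"turn":0},{"fingers":1,"delta_pos":[0,0,-5],"turn":0},{"fingers":1,"delta_pos":[0,0,-3],"turn":0},{"fingers":1,"delta_pos":[0,0,-2],"turn":0},{"fingers":1,"delta_pos":[0,0,-1],"turn":0}])

```text
time: 5.48
position: [580.8, -7.7, 59.8]
tool_rot: [0.724, 0.69, -0.0, -0.0]
wrist_force: [0.5, 0.2, -1.5]
gripper_width: 22.1
finger_force: 58.8
```

Run:
```python
from h import *
s=snapshot("side");t=arm.read_state();print(t["position"],t["wrist_force"],t["wrist_torque"],t["gripper_width"])
p=px(s,(581,-7,40));print(p);x,y=int(p[0]),int(p[1])
cv2.imwrite("pics/s1.png",cv2.resize(s["color"][y-60:y+60,x-80:x+80],None,fx=5,fy=5,interpolation=cv2.INTER_CUBIC))
```

```text
[580.87417154  -7.54164426  59.90648905] [ 0.7219005   0.28940389 -0.01347104] [ 0.0081058  -0.04714811 -0.03244223] 21.82697395643104
[311.62443534 240.25083785]
```

View pics/s1.png

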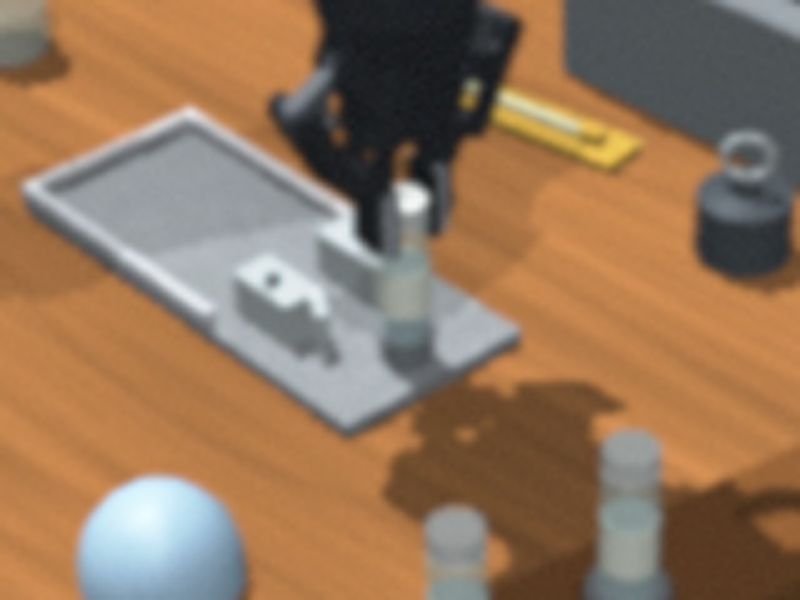

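The narrow-looking foot is just above the apron, with the jaws ahead and clear. Lower it and slide in slowly.

Request:
move_arm(plan=[{"fingers":1,"delta_pos":[0,0,-1],"turn":0},{"fingers":1,"delta_pos":[0,0,-0.8],"turn":0},{"fingers":1,"delta_pos":[0.1,2,0],"turn":0},{"fingers":1,"delta_pos":[0.2,4,0],"turn":0},{"fingers":1,"delta_pos":[0.2,5,0],"turn":0},{"fingers":1,"delta_pos":[0.3,5,0],"turn":0},{"fingers":1,"delta_pos":[0.2,4,0],"turn":0},{"fingers":1,"delta_pos":[0.2,4,0],"turn":0}])

```text
time: 6.2
position: [582.6, 17.1, 58.9]
tool_rot: [0.723, 0.69, 0.0, 0.0]
wrist_force: [0.8, -0.1, 0.1]
gripper_width: 22.1
finger_force: 58.8
```

Request:
move_arm(plan=[{"fingers":1,"delta_pos":[0.1,3,0],"turn":0},{"fingers":1,"delta_pos":[0.15,3,0],"turn":0},{"fingers":1,"delta_pos":[0.15,3,0],"turn":0},{"fingers":1,"delta_pos":[0.15,3,0],"turn":0},{"fingers":1,"delta_pos":[0.15,3,0],"turn":0},{"fingers":1,"delta_pos":[0.1,2,0],"turn":0},{"fingers":1,"delta_pos":[0,0,0],"turn":0},{"fingers":1,"delta_pos":[0,0,0],"turn":0}])

```text
time: 6.87
position: [583.3, 33.5, 58.9]
tool_rot: [0.723, 0.69, 0.0, 0.001]
wrist_force: [-0.6, -4.1, 6.5]
gripper_width: 22.3
finger_force: 59.6
```

Run:
```python
from h import *
R=[]
for i in range(5):
    s=snapshot("wrist");t=arm.read_state();R.append(np.r_[t["position"],t["wrist_force"],t["wrist_torque"]])
print(np.mean(R,0).round(2),np.std(R,0).round(2))
cv2.imwrite("pics/w2.png",s["color"])
```

```text
[ 5.8326e+02  3.3470e+01  5.8880e+01 -5.7000e-01 -3.2800e+00  6.4800e+00
 -8.9000e-01  2.1000e-01  1.0000e-02] [0.01 0.01 0.01 0.42 0.25 0.6  0.01 0.02 0.02]
```

View pics/w2.png

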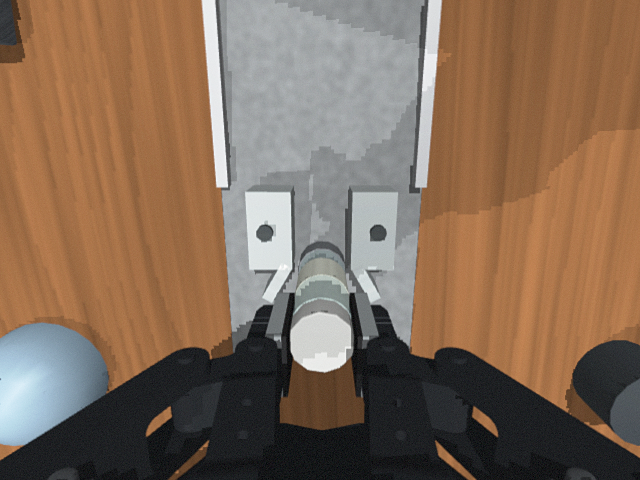

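The foot sits midway between the jaws (column 322, gap from 294 to 350). The force is light friction from pressing on the board, so I'll ease up slightly and go on.

Request:
move_arm(plan=[{"fingers":1,"delta_pos":[0,0,0.4],"turn":0},{"fingers":1,"delta_pos":[0,1,0.1],"turn":0},{"fingers":1,"delta_pos":[0.1,3,0],"turn":0},{"fingers":1,"delta_pos":[0.15,3,0],"turn":0},{"fingers":1,"delta_pos":[0.15,3,0],"turn":0},{"fingers":1,"delta_pos":[0.15,3,0],"turn":0},{"fingers":1,"delta_pos":[0.15,3,0],"turn":0},{"fingers":1,"delta_pos":[0.1,2,0],"turn":0}])

```text
time: 7.78
position: [583.6, 52.6, 58.9]
tool_rot: [0.723, 0.691, 0.0, -0.0]
wrist_force: [-0.0, -2.1, 6.1]
gripper_width: 22.2
finger_force: 59.3
```

Request:
move_arm(plan=[{"fingers":1,"delta_pos":[0.2,4,0.2],"turn":0},{"fingers":1,"delta_pos":[0.2,5,0],"turn":0},{"fingers":1,"delta_pos":[0.3,5,0],"turn":0},{"fingers":1,"delta_pos":[0.2,5,0],"turn":0},{"fingers":1,"delta_pos":[0.3,5,0],"turn":0},{"fingers":1,"delta_pos":[0.2,5,0],"turn":0},{"fingers":1,"delta_pos":[0.3,5,0],"turn":0},{"fingers":1,"delta_pos":[0.2,5,0],"turn":0}])

```text
time: 8.45
position: [585.5, 91.5, 58.9]
tool_rot: [0.723, 0.69, -0.0, -0.0]
wrist_force: [0.1, -0.5, -1.0]
gripper_width: 22.3
finger_force: 58.9
```

Request:
move_arm(plan=[{"fingers":1,"delta_pos":[0.5,9,0],"turn":0},{"fingers":1,"delta_pos":[0.6,12,0],"turn":0},{"fingers":1,"delta_pos":[0.7,14,0],"turn":0},{"fingers":1,"delta_pos":[0.7,15,0],"turn":0},{"fingers":1,"delta_pos":[0.7,15,0],"turn":0},{"fingers":1,"delta_pos":[0.6,14,0],"turn":0},{"fingers":1,"delta_pos":[0.5,10,0],"turn":0},{"fingers":1,"delta_pos":[0.3,5,0],"turn":0}])

```text
time: 9.12
position: [589.9, 187.8, 58.9]
tool_rot: [0.722, 0.691, 0.0, -0.0]
wrist_force: [-0.0, 0.5, -0.6]
gripper_width: 22.0
finger_force: 58.9
```

Request:
move_arm(plan=[{"fingers":1,"delta_pos":[0,0,0],"turn":0},{"fingers":1,"delta_pos":[0,0,0],"turn":0},{"fingers":0.4,"delta_pos":[0,0,0],"turn":0},{"fingers":0.3,"delta_pos":[0,0,0],"turn":0},{"fingers":0.2,"delta_pos":[0,0,0],"turn":0},{"fingers":0,"delta_pos":[0,0,0],"turn":0},{"fingers":-0.2,"delta_pos":[0,0,0],"turn":0},{"fingers":-0.2,"delta_pos":[0,0,0],"turn":0}])

```text
time: 9.78
position: [590.2, 184.6, 59.2]
tool_rot: [0.724, 0.69, 0.0, -0.0]
wrist_force: [0.1, 0.1, 0.8]
gripper_width: 51.3
finger_force: 0.0
```

Request:
move_arm(plan=[{"fingers":-0.3,"delta_pos":[0,0,2],"turn":0},{"fingers":-0.3,"delta_pos":[0,0,6],"turn":0},{"fingers":-0.3,"delta_pos":[0,0,12],"turn":0},{"fingers":-0.3,"delta_pos":[0,0,16],"turn":0},{"fingers":-0.3,"delta_pos":[0,0,16],"turn":0},{"fingers":-0.3,"delta_pos":[0,0,14],"turn":0},{"fingers":-0.3,"delta_pos":[0,0,10],"turn":0},{"fingers":-0.4,"delta_pos":[0,0,4],"turn":0}])

```text
time: 10.45
position: [591.3, 185.0, 141.9]
tool_rot: [0.723, 0.69, 0.002, 0.001]
wrist_force: [-0.5, 0.5, 0.2]
gripper_width: 59.4
finger_force: 0.0
```

Request:
move_arm(plan=[{"fingers":-0.4,"delta_pos":[-5,-14,0],"turn":0},{"fingers":-0.4,"delta_pos":[-12,-29,0],"turn":0},{"fingers":-0.4,"delta_pos":[-14,-34,0],"turn":0},{"fingers":-0.4,"delta_pos":[-14,-34,0],"turn":0},{"fingers":-0.4,"delta_pos":[-14,-34,0],"turn":0},{"fingers":-0.4,"delta_pos":[-14,-34,0],"turn":0},{"fingers":-0.4,"delta_pos":[-14,-34,0],"turn":0},{"fingers":-0.4,"delta_pos":[-14,-34,0],"turn":0}])

```text
time: 11.12
position: [488.0, -63.6, 139.0]
tool_rot: [0.723, 0.69, 0.0, -0.0]
wrist_force: [0.6, -0.8, 0.3]
gripper_width: 60.0
finger_force: 0.0
```

Request:
move_arm(plan=[{"fingers":-0.4,"delta_pos":[-14,-34,0],"turn":0},{"fingers":-0.4,"delta_pos":[-14,-34,0],"turn":0},{"fingers":-0.4,"delta_pos":[-12,-29,0],"turn":0},{"fingers":-0.4,"delta_pos":[-9,-20,0],"turn":0},{"fingers":-0.4,"delta_pos":[-5,-10.2,0],"turn":0},{"fingers":-0.4,"delta_pos":[0,0,0],"turn":0},{"fingers":-0.4,"delta_pos":[0,0,-5],"turn":0},{"fingers":-0.4,"delta_pos":[0,0,-10],"turn":0}])

```text
time: 11.78
position: [436.8, -187.9, 124.3]
tool_rot: [0.723, 0.691, 0.001, 0.001]
wrist_force: [0.3, 0.9, 0.2]
gripper_width: 60.1
finger_force: 0.0
```

Request:
move_arm(plan=[{"fingers":-0.4,"delta_pos":[0,0,-12],"turn":0},{"fingers":-0.4,"delta_pos":[0,0,-12],"turn":0},{"fingers":-0.4,"delta_pos":[0,0,-12],"turn":0},{"fingers":-0.4,"delta_pos":[0,0,-12],"turn":0},{"fingers":-0.4,"delta_pos":[0,0,-8],"turn":0},{"fingers":-0.4,"delta_pos":[0,0,-5],"turn":0},{"fingers":-0.4,"delta_pos":[0,0,-2.5],"turn":0},{"fingers":-0.4,"delta_pos":[0,0,0],"turn":0}])

```text
time: 12.45
position: [435.0, -188.8, 60.0]
tool_rot: [0.723, 0.691, -0.0, -0.0]
wrist_force: [-0.3, -0.6, 0.3]
gripper_width: 59.9
finger_force: 0.0
```

Run:
```python
from h import *
a=snapshot("top")["color"];s=snapshot("side");b=s["color"];print(arm.read_state()["position"])
x,y=[int(v) for v in px(s,(515,0,50))]
cv2.imwrite("pics/c2.png",np.hstack([cv2.resize(a[150:350,170:420],(400,320)),cv2.resize(b[y-110:y+90,x-125:x+125],(400,320))]))
```

```text
[ 435.52624956 -189.34375336   60.87367681]
```

View pics/c2.png

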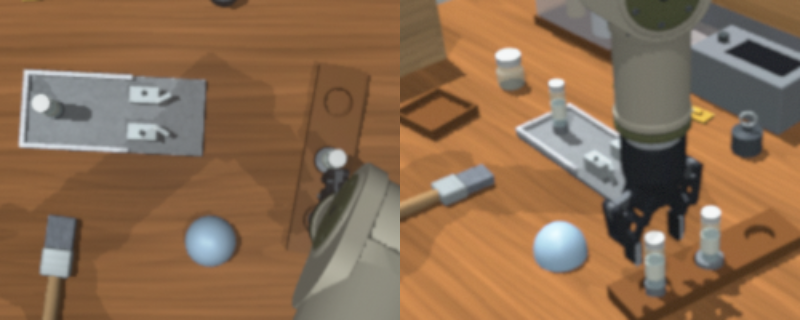

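Tube 1 stands upright in the bay, at (40,102) in the left crop. The gripper now straddles tube 3.

Request:
move_arm(plan=[{"fingers":-0.2,"delta_pos":[0,0,0],"turn":0},{"fingers":0,"delta_pos":[0,0,0],"turn":0},{"fingers":0.1,"delta_pos":[0,0,0],"turn":0},{"fingers":0.2,"delta_pos":[0,0,0],"turn":0},{"fingers":0.3,"delta_pos":[0,0,0],"turn":0},{"fingers":0.4,"delta_pos":[0,0,0],"turn":0},{"fingers":0.6,"delta_pos":[0,0,0],"turn":0},{"fingers":1,"delta_pos":[0,0,0],"turn":0}])

```text
time: 13.22
position: [435.3, -189.5, 60.9]
tool_rot: [0.723, 0.69, 0.0, 0.0]
wrist_force: [-1.3, 0.5, 4.7]
gripper_width: 22.1
finger_force: 58.6
```

Request:
move_arm(plan=[{"fingers":1,"delta_pos":[0,0,2],"turn":0},{"fingers":1,"delta_pos":[0,0,4],"turn":0},{"fingers":1,"delta_pos":[0,0,6],"turn":0},{"fingers":1,"delta_pos":[0,0,8],"turn":0},{"fingers":1,"delta_pos":[0,0,8],"turn":0},{"fingers":1,"delta_pos":[0,0,6],"turn":0},{"fingers":1,"delta_pos":[0,0,4],"turn":0},{"fingers":1,"delta_pos":[0,4,2],"turn":0}])

```text
time: 13.88
position: [435.5, -186.1, 101.6]
tool_rot: [0.724, 0.69, 0.0, 0.001]
wrist_force: [0.0, -0.3, 0.5]
gripper_width: 22.1
finger_force: 58.7
```

Request:
move_arm(plan=[{"fingers":1,"delta_pos":[0,20,0],"turn":0},{"fingers":1,"delta_pos":[6,28,0],"turn":0},{"fingers":1,"delta_pos":[22,30,0],"turn":0},{"fingers":1,"delta_pos":[26,28,0],"turn":0},{"fingers":1,"delta_pos":[27,27,0],"turn":0},{"fingers":1,"delta_pos":[26,22,0],"turn":0},{"fingers":1,"delta_pos":[22,14,0],"turn":0},{"fingers":1,"delta_pos":[12,7,0],"turn":0}])

```text
time: 14.55
position: [578.1, -5.0, 100.0]
tool_rot: [0.722, 0.692, 0.0, -0.0]
wrist_force: [-0.2, -0.1, -0.1]
gripper_width: 22.3
finger_force: 58.9
```

Request:
move_arm(plan=[{"fingers":1,"delta_pos":[4.7,2.2,-2],"turn":0},{"fingers":1,"delta_pos":[0,0,-8],"turn":0},{"fingers":1,"delta_pos":[0,0,-9],"turn":0},{"fingers":1,"delta_pos":[0,0,-9],"turn":0},{"fingers":1,"delta_pos":[0,0,-7],"turn":0},{"fingers":1,"delta_pos":[0,0,-4],"turn":0},{"fingers":1,"delta_pos":[0,0,-1.5],"turn":0},{"fingers":1,"delta_pos":[0,0,-1.2],"turn":0}])

```text
time: 15.22
position: [580.2, -7.6, 58.9]
tool_rot: [0.724, 0.69, -0.0, -0.0]
wrist_force: [-4.9, 0.4, 10.5]
gripper_width: 22.2
finger_force: 60.1
```

Request:
move_arm(plan=[{"fingers":1,"delta_pos":[0,0,0],"turn":0},{"fingers":1,"delta_pos":[0,0,0],"turn":0},{"fingers":1,"delta_pos":[0.1,2,0],"turn":0},{"fingers":1,"delta_pos":[0.2,4,0],"turn":0},{"fingers":1,"delta_pos":[0.2,5,0],"turn":0},{"fingers":1,"delta_pos":[0.3,5,0],"turn":0},{"fingers":1,"delta_pos":[0.2,4,0],"turn":0},{"fingers":1,"delta_pos":[0.2,4,0],"turn":0}])

```text
time: 15.88
position: [582.2, 17.5, 59.0]
tool_rot: [0.723, 0.691, 0.0, 0.0]
wrist_force: [-1.3, -1.8, 4.3]
gripper_width: 22.4
finger_force: 59.3
```

Request:
move_arm(plan=[{"fingers":1,"delta_pos":[0.1,3,0.2],"turn":0},{"fingers":1,"delta_pos":[0.15,3,0],"turn":0},{"fingers":1,"delta_pos":[0.15,3,0],"turn":0},{"fingers":1,"delta_pos":[0.15,3,0],"turn":0},{"fingers":1,"delta_pos":[0.15,3,0],"turn":0},{"fingers":1,"delta_pos":[0.1,2,0],"turn":0},{"fingers":1,"delta_pos":[0,0,0],"turn":0},{"fingers":1,"delta_pos":[0,0,0],"turn":0}])

```text
time: 16.55
position: [582.8, 33.9, 59.0]
tool_rot: [0.723, 0.69, -0.0, -0.0]
wrist_force: [0.4, -0.7, -1.3]
gripper_width: 22.1
finger_force: 59.0
```

No resistance at 21.6 mm before the throat, where a wide foot would already have stopped. This one is narrow too.

Request:
move_arm(plan=[{"fingers":1,"delta_pos":[0.1,2,0],"turn":0},{"fingers":1,"delta_pos":[0.1,2,0],"turn":0},{"fingers":1,"delta_pos":[0.1,2,0],"turn":0},{"fingers":1,"delta_pos":[0.1,2,0],"turn":0},{"fingers":1,"delta_pos":[0.1,2,0],"turn":0},{"fingers":1,"delta_pos":[0.1,2,0],"turn":0},{"fingers":1,"delta_pos":[0.1,3,0],"turn":0},{"fingers":1,"delta_pos":[0.1,3,0],"turn":0}])

```text
time: 17.22
position: [583.7, 52.1, 59.1]
tool_rot: [0.723, 0.69, 0.0, -0.0]
wrist_force: [-0.7, -0.6, -0.8]
gripper_width: 22.3
finger_force: 59.0
```

Request:
move_arm(plan=[{"fingers":1,"delta_pos":[0.2,4,0],"turn":0},{"fingers":1,"delta_pos":[0.2,5,0],"turn":0},{"fingers":1,"delta_pos":[0.3,5,0],"turn":0},{"fingers":1,"delta_pos":[0.2,5,0],"turn":0},{"fingers":1,"delta_pos":[0.3,5,0],"turn":0},{"fingers":1,"delta_pos":[0.2,5,0],"turn":0},{"fingers":1,"delta_pos":[0.3,5,0],"turn":0},{"fingers":1,"delta_pos":[0.2,5,0],"turn":0}])

```text
time: 17.88
position: [585.6, 91.3, 59.1]
tool_rot: [0.723, 0.69, -0.0, -0.0]
wrist_force: [0.4, 0.1, -1.2]
gripper_width: 22.0
finger_force: 59.0
```

Request:
move_arm(plan=[{"fingers":1,"delta_pos":[0.3,6,0],"turn":0},{"fingers":1,"delta_pos":[0.3,7,0],"turn":0},{"fingers":1,"delta_pos":[0.3,7,0],"turn":0},{"fingers":1,"delta_pos":[0.3,6,0],"turn":0},{"fingers":1,"delta_pos":[0.3,5,0],"turn":0},{"fingers":1,"delta_pos":[0.2,4,0],"turn":0},{"fingers":1,"delta_pos":[0.2,3,0],"turn":0},{"fingers":1,"delta_pos":[0,1.2,0],"turn":0}])

```text
time: 18.55
position: [587.5, 130.6, 59.0]
tool_rot: [0.723, 0.691, 0.0, -0.0]
wrist_force: [-0.2, 0.5, -0.5]
gripper_width: 22.4
finger_force: 59.0
```

Request:
move_arm(plan=[{"fingers":1,"delta_pos":[0,0,-0.2],"turn":0},{"fingers":1,"delta_pos":[0,0,0],"turn":0},{"fingers":0.4,"delta_pos":[0,0,0],"turn":0},{"fingers":0.3,"delta_pos":[0,0,0],"turn":0},{"fingers":0.2,"delta_pos":[0,0,0],"turn":0},{"fingers":0,"delta_pos":[0,0,0],"turn":0},{"fingers":-0.2,"delta_pos":[0,0,0],"turn":0},{"fingers":-0.2,"delta_pos":[0,0,0],"turn":0}])

```text
time: 19.22
position: [587.5, 129.9, 58.9]
tool_rot: [0.724, 0.69, 0.0, -0.0]
wrist_force: [0.1, -0.1, -0.7]
gripper_width: 51.6
finger_force: 0.0
```

Request:
move_arm(plan=[{"fingers":-0.3,"delta_pos":[0,0,2],"turn":0},{"fingers":-0.3,"delta_pos":[0,0,6],"turn":0},{"fingers":-0.3,"delta_pos":[0,0,12],"turn":0},{"fingers":-0.3,"delta_pos":[0,0,16],"turn":0},{"fingers":-0.3,"delta_pos":[0,0,16],"turn":0},{"fingers":-0.3,"delta_pos":[0,0,14],"turn":0},{"fingers":-0.3,"delta_pos":[0,0,10],"turn":0},{"fingers":-0.4,"delta_pos":[0,0,4],"turn":0}])

```text
time: 19.88
position: [588.6, 130.1, 141.6]
tool_rot: [0.723, 0.69, 0.002, 0.001]
wrist_force: [-0.2, 0.0, -0.3]
gripper_width: 59.8
finger_force: 0.0
```

Request:
move_arm(plan=[{"fingers":-0.4,"delta_pos":[-4,-16,0],"turn":0},{"fingers":-0.4,"delta_pos":[-7,-32,0],"turn":0},{"fingers":-0.4,"delta_pos":[-7,-36,0],"turn":0},{"fingers":-0.4,"delta_pos":[-7,-36,0],"turn":0},{"fingers":-0.4,"delta_pos":[-7,-36,0],"turn":0},{"fingers":-0.4,"delta_pos":[-7,-36,0],"turn":0},{"fingers":-0.4,"delta_pos":[-7,-36,0],"turn":0},{"fingers":-0.4,"delta_pos":[-7,-36,0],"turn":0}])

```text
time: 20.55
position: [533.0, -136.1, 138.5]
tool_rot: [0.724, 0.69, -0.0, -0.0]
wrist_force: [0.5, -0.3, -0.5]
gripper_width: 60.3
finger_force: 0.0
```

Request:
move_arm(plan=[{"fingers":-0.4,"delta_pos":[-7,-34,0],"turn":0},{"fingers":-0.4,"delta_pos":[-6,-24,0],"turn":0},{"fingers":-0.4,"delta_pos":[-3.5,-12.7,0],"turn":0},{"fingers":-0.4,"delta_pos":[0,0,0],"turn":0},{"fingers":-0.4,"delta_pos":[0,0,0],"turn":0},{"fingers":-0.4,"delta_pos":[0,0,-5],"turn":0},{"fingers":-0.4,"delta_pos":[0,0,-10],"turn":0},{"fingers":-0.4,"delta_pos":[0,0,-12],"turn":0}])

```text
time: 21.22
position: [518.7, -203.2, 111.1]
tool_rot: [0.723, 0.691, 0.0, 0.0]
wrist_force: [0.1, 0.5, 0.1]
gripper_width: 59.9
finger_force: 0.0
```

Request:
move_arm(plan=[{"fingers":-0.4,"delta_pos":[0,0,-12],"turn":0},{"fingers":-0.4,"delta_pos":[0,0,-12],"turn":0},{"fingers":-0.4,"delta_pos":[0,0,-12],"turn":0},{"fingers":-0.4,"delta_pos":[0,0,-8],"turn":0},{"fingers":-0.4,"delta_pos":[0,0,-5],"turn":0},{"fingers":-0.4,"delta_pos":[0,0,-2.3],"turn":0},{"fingers":-0.4,"delta_pos":[0,0,0],"turn":0},{"fingers":-0.4,"delta_pos":[0,0,0],"turn":0}])

```text
time: 21.88
position: [518.2, -204.9, 60.9]
tool_rot: [0.724, 0.69, 0.0, 0.0]
wrist_force: [-0.1, -0.7, 0.6]
gripper_width: 60.0
finger_force: 0.0
```

Request:
move_arm(plan=[{"fingers":-0.2,"delta_pos":[0,0,0],"turn":0},{"fingers":0,"delta_pos":[0,0,0],"turn":0},{"fingers":0.1,"delta_pos":[0,0,0],"turn":0},{"fingers":0.2,"delta_pos":[0,0,0],"turn":0},{"fingers":0.3,"delta_pos":[0,0,0],"turn":0},{"fingers":0.4,"delta_pos":[0,0,0],"turn":0},{"fingers":0.6,"delta_pos":[0,0,0],"turn":0},{"fingers":1,"delta_pos":[0,0,0],"turn":0}])

```text
time: 22.55
position: [518.3, -204.8, 60.9]
tool_rot: [0.723, 0.69, 0.0, 0.0]
wrist_force: [0.7, 0.5, 1.6]
gripper_width: 21.9
finger_force: 58.8
```

Run:
```python
from h import *
a=snapshot("top");s=snapshot("side");b=s["color"];t=arm.read_state();print(t["position"],t["wrist_force"])
x,y=[int(v) for v in px(s,(550,0,50))]
cv2.imwrite("pics/c3.png",np.hstack([cv2.resize(a["color"][170:290,90:310],(440,240)),cv2.resize(b[y-90:y+90,x-120:x+40],(360,405))[:240] if 0 else cv2.resize(b[y-70:y+80,x-135:x+90],(360,240))]))
```

```text
[ 518.30330197 -204.77014721   60.84513371] [0.47567298 0.55384877 1.97827018]
```

View pics/c3.png

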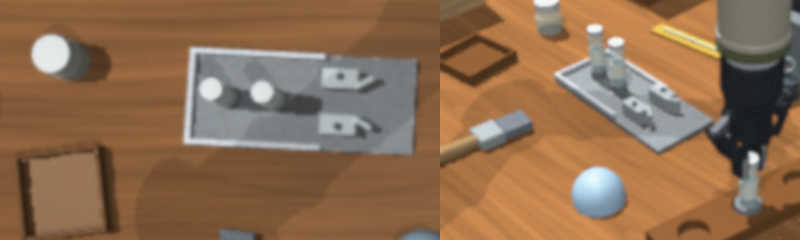

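Both narrow tubes stand upright in the bay. Tube 2 is gripped and its foot looks wide, so I'll try it gently at the mouth.

Request:
move_arm(plan=[{"fingers":1,"delta_pos":[0,0,2],"turn":0},{"fingers":1,"delta_pos":[0,0,4],"turn":0},{"fingers":1,"delta_pos":[0,0,6],"turn":0},{"fingers":1,"delta_pos":[0,0,8],"turn":0},{"fingers":1,"delta_pos":[0,0,8],"turn":0},{"fingers":1,"delta_pos":[0,0,6],"turn":0},{"fingers":1,"delta_pos":[0,0,4],"turn":0},{"fingers":1,"delta_pos":[0,4,2],"turn":0}])

```text
time: 23.32
position: [518.2, -201.6, 101.7]
tool_rot: [0.724, 0.69, 0.0, 0.001]
wrist_force: [0.5, -0.2, -0.9]
gripper_width: 22.4
finger_force: 58.7
```

Request:
move_arm(plan=[{"fingers":1,"delta_pos":[2,14,0],"turn":0},{"fingers":1,"delta_pos":[8,28,0],"turn":0},{"fingers":1,"delta_pos":[11,32,0],"turn":0},{"fingers":1,"delta_pos":[12,33,0],"turn":0},{"fingers":1,"delta_pos":[12,33,0],"turn":0},{"fingers":1,"delta_pos":[10,28,0],"turn":0},{"fingers":1,"delta_pos":[6,18,0],"turn":0},{"fingers":1,"delta_pos":[1.9,7.5,0],"turn":0}])

```text
time: 23.98
position: [581.4, -2.2, 100.1]
tool_rot: [0.721, 0.692, 0.0, -0.001]
wrist_force: [1.0, -0.3, -0.4]
gripper_width: 22.2
finger_force: 58.7
```

Request:
move_arm(plan=[{"fingers":1,"delta_pos":[0,0,-2],"turn":0},{"fingers":1,"delta_pos":[0,0,-8],"turn":0},{"fingers":1,"delta_pos":[0,0,-9],"turn":0},{"fingers":1,"delta_pos":[0,0,-9],"turn":0},{"fingers":1,"delta_pos":[0,0,-7],"turn":0},{"fingers":1,"delta_pos":[0,0,-4],"turn":0},{"fingers":1,"delta_pos":[0,0,-1.5],"turn":0},{"fingers":1,"delta_pos":[0,0,-1],"turn":0}])

```text
time: 24.65
position: [580.6, -7.7, 58.8]
tool_rot: [0.724, 0.69, -0.0, -0.0]
wrist_force: [-2.0, -1.0, 4.7]
gripper_width: 21.6
finger_force: 59.2
```

Request:
move_arm(plan=[{"fingers":1,"delta_pos":[0,0,0],"turn":0},{"fingers":1,"delta_pos":[0.1,3,0],"turn":0},{"fingers":1,"delta_pos":[0.2,5,0],"turn":0},{"fingers":1,"delta_pos":[0.2,5,0],"turn":0},{"fingers":1,"delta_pos":[0.2,5,0],"turn":0},{"fingers":1,"delta_pos":[0.2,4,0],"turn":0},{"fingers":1,"delta_pos":[0.2,3,0],"turn":0},{"fingers":1,"delta_pos":[0.1,2,0],"turn":0}])

```text
time: 25.32
position: [582.1, 20.7, 59.1]
tool_rot: [0.723, 0.691, 0.0, -0.0]
wrist_force: [0.3, -0.2, -0.8]
gripper_width: 22.3
finger_force: 58.7
```

Request:
move_arm(plan=[{"fingers":1,"delta_pos":[0,1,0],"turn":0},{"fingers":1,"delta_pos":[0,1,0],"turn":0},{"fingers":1,"delta_pos":[0.1,1,0],"turn":0},{"fingers":1,"delta_pos":[0,1,0],"turn":0},{"fingers":1,"delta_pos":[0.1,0.5,0],"turn":0},{"fingers":1,"delta_pos":[0,0.5,0],"turn":0},{"fingers":1,"delta_pos":[0,0,0],"turn":0},{"fingers":1,"delta_pos":[0,0,0],"turn":0}])

```text
time: 25.98
position: [582.3, 24.7, 59.1]
tool_rot: [0.723, 0.69, -0.0, -0.0]
wrist_force: [-0.3, -0.6, -0.9]
gripper_width: 22.1
finger_force: 58.7
```

Request:
move_arm(plan=[{"fingers":1,"delta_pos":[0,0.5,0],"turn":0},{"fingers":1,"delta_pos":[0.1,0.5,0],"turn":0},{"fingers":1,"delta_pos":[0,0.5,0],"turn":0},{"fingers":1,"delta_pos":[0,0.5,0],"turn":0},{"fingers":1,"delta_pos":[0,0.3,0],"turn":0},{"fingers":1,"delta_pos":[0,0.2,0],"turn":0},{"fingers":1,"delta_pos":[0,0,0],"turn":0},{"fingers":1,"delta_pos":[0,0,0],"turn":0}])

```text
time: 26.65
position: [582.4, 27.2, 59.1]
tool_rot: [0.724, 0.69, -0.0, 0.0]
wrist_force: [-0.4, -0.1, -0.6]
gripper_width: 22.3
finger_force: 58.7
```

Request:
move_arm(plan=[{"fingers":1,"delta_pos":[0,0.3,0],"turn":0},{"fingers":1,"delta_pos":[0.1,0.3,0],"turn":0},{"fingers":1,"delta_pos":[0,0.3,0],"turn":0},{"fingers":1,"delta_pos":[0,0.3,0],"turn":0},{"fingers":1,"delta_pos":[0,0.3,0],"turn":0},{"fingers":1,"delta_pos":[0,0,0],"turn":0},{"fingers":1,"delta_pos":[0,0,0],"turn":0},{"fingers":1,"delta_pos":[0,0,0],"turn":0}])

```text
time: 27.32
position: [582.5, 28.4, 59.1]
tool_rot: [0.724, 0.69, -0.0, 0.0]
wrist_force: [-0.5, -3.2, 1.1]
gripper_width: 22.2
finger_force: 58.8
```

Run:
```python
from h import *
s=snapshot("wrist");b=snapshot("side");t=arm.read_state();print(t["position"],t["wrist_force"])
x,y=[int(v) for v in px(b,(582,27,30))]
cv2.imwrite("pics/c4.png",np.hstack([cv2.resize(s["color"][160:400,200:440],(400,400),interpolation=2),cv2.resize(b["color"][y-40:y+40,x-40:x+40],(400,400),interpolation=2)]))
```

```text
[582.4792527   28.50981267  59.10251527] [-0.42698191 -2.57494464  1.1553221 ]
```

View pics/c4.png

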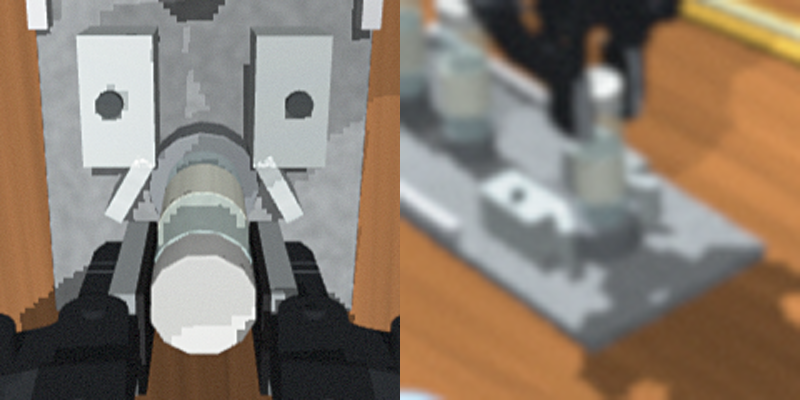

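The foot has met the flares 27 mm before the throat at about 3 N. In the wrist crop it spans the whole gap (columns 155 to 250), so it is wide. I'll back out and take it to the tray.

Request:
move_arm(plan=[{"fingers":1,"delta_pos":[0,-2,0],"turn":0},{"fingers":1,"delta_pos":[-0.2,-3,0],"turn":0},{"fingers":1,"delta_pos":[-0.2,-4,0],"turn":0},{"fingers":1,"delta_pos":[-0.2,-3,0],"turn":0},{"fingers":1,"delta_pos":[0,0,3],"turn":0},{"fingers":1,"delta_pos":[0,0,6],"turn":0},{"fingers":1,"delta_pos":[0,0,10],"turn":0},{"fingers":1,"delta_pos":[0,0,12],"turn":0}])

```text
time: 28.08
position: [581.6, 17.1, 90.8]
tool_rot: [0.723, 0.69, -0.0, -0.0]
wrist_force: [0.1, 0.0, -0.6]
gripper_width: 22.0
finger_force: 58.8
```

Request:
move_arm(plan=[{"fingers":1,"delta_pos":[-4,0,10],"turn":0},{"fingers":1,"delta_pos":[-12,4,10],"turn":0},{"fingers":1,"delta_pos":[-20,10,0],"turn":0},{"fingers":1,"delta_pos":[-24,20,0],"turn":0},{"fingers":1,"delta_pos":[-20,28,0],"turn":0},{"fingers":1,"delta_pos":[-10,34,0],"turn":0},{"fingers":1,"delta_pos":[0,36,0],"turn":0},{"fingers":1,"delta_pos":[0,36,0],"turn":0}])

```text
time: 28.75
position: [491.3, 186.5, 111.8]
tool_rot: [0.724, 0.69, 0.001, -0.0]
wrist_force: [1.0, -0.1, -1.0]
gripper_width: 22.2
finger_force: 58.9
```

Request:
move_arm(plan=[{"fingers":1,"delta_pos":[-2,36,0],"turn":0},{"fingers":1,"delta_pos":[-2,36,0],"turn":0},{"fingers":1,"delta_pos":[-2,34,0],"turn":0},{"fingers":1,"delta_pos":[-2,30,0],"turn":0},{"fingers":1,"delta_pos":[-2,24,0],"turn":0},{"fingers":1,"delta_pos":[-0.9,15,0],"turn":0},{"fingers":1,"delta_pos":[0,8.7,0],"turn":0},{"fingers":1,"delta_pos":[0,0,0],"turn":0}])

```text
time: 29.42
position: [480.6, 370.1, 110.5]
tool_rot: [0.723, 0.691, 0.0, -0.0]
wrist_force: [0.0, -0.1, 0.1]
gripper_width: 22.1
finger_force: 58.9
```

Request:
move_arm(plan=[{"fingers":1,"delta_pos":[0,0,-4],"turn":0},{"fingers":1,"delta_pos":[0,0,-9],"turn":0},{"fingers":1,"delta_pos":[0,0,-11],"turn":0},{"fingers":1,"delta_pos":[0,0,-11],"turn":0},{"fingers":1,"delta_pos":[0,0,-9],"turn":0},{"fingers":1,"delta_pos":[0,0,-5],"turn":0},{"fingers":1,"delta_pos":[0,0,-2],"turn":0},{"fingers":1,"delta_pos":[0,0,-1],"turn":0}])

```text
time: 30.08
position: [480.8, 368.2, 57.4]
tool_rot: [0.724, 0.69, -0.0, -0.0]
wrist_force: [-0.1, -0.9, 0.1]
gripper_width: 21.8
finger_force: 58.9
```

Request:
move_arm(plan=[{"fingers":1,"delta_pos":[0,0,0],"turn":0},{"fingers":1,"delta_pos":[0,0,-0.5],"turn":0},{"fingers":1,"delta_pos":[0,0,-0.5],"turn":0},{"fingers":1,"delta_pos":[0,0,-0.5],"turn":0},{"fingers":1,"delta_pos":[0,0,-0.5],"turn":0},{"fingers":1,"delta_pos":[0,0,-0.2],"turn":0},{"fingers":1,"delta_pos":[0,0,0],"turn":0},{"fingers":1,"delta_pos":[0,0,0],"turn":0}])

```text
time: 30.75
position: [481.0, 368.5, 55.9]
tool_rot: [0.723, 0.69, 0.0, -0.0]
wrist_force: [0.0, 0.5, -0.4]
gripper_width: 21.8
finger_force: 58.9
```

Request:
move_arm(plan=[{"fingers":1,"delta_pos":[0,0,-0.2],"turn":0},{"fingers":1,"delta_pos":[0,0,-0.2],"turn":0},{"fingers":1,"delta_pos":[0,0,-0.2],"turn":0},{"fingers":1,"delta_pos":[0,0,0],"turn":0},{"fingers":1,"delta_pos":[0,0,0],"turn":0},{"fingers":1,"delta_pos":[0,0,0],"turn":0},{"fingers":1,"delta_pos":[0,0,0],"turn":0},{"fingers":1,"delta_pos":[0,0,0],"turn":0}])

```text
time: 31.42
position: [481.2, 368.7, 55.8]
tool_rot: [0.723, 0.69, 0.0, -0.0]
wrist_force: [-2.2, -0.1, 6.1]
gripper_width: 22.4
finger_force: 59.5
```

Request:
move_arm(plan=[{"fingers":0.4,"delta_pos":[0,0,0],"turn":0},{"fingers":0.35,"delta_pos":[0,0,0],"turn":0},{"fingers":0.3,"delta_pos":[0,0,0],"turn":0},{"fingers":0.2,"delta_pos":[0,0,0],"turn":0},{"fingers":0,"delta_pos":[0,0,0],"turn":0},{"fingers":-0.2,"delta_pos":[0,0,0],"turn":0},{"fingers":-0.3,"delta_pos":[0,0,0],"turn":0},{"fingers":-0.3,"delta_pos":[0,0,0],"turn":0}])

```text
time: 32.08
position: [480.9, 368.5, 55.2]
tool_rot: [0.723, 0.69, -0.0, -0.0]
wrist_force: [0.6, 0.3, -0.2]
gripper_width: 55.3
finger_force: 0.0
```

Request:
move_arm(plan=[{"fingers":-0.4,"delta_pos":[0,0,3],"turn":0},{"fingers":-0.4,"delta_pos":[0,0,8],"turn":0},{"fingers":-0.4,"delta_pos":[0,0,14],"turn":0},{"fingers":-0.4,"delta_pos":[0,0,20],"turn":0},{"fingers":-0.4,"delta_pos":[0,0,25],"turn":0},{"fingers":-0.4,"delta_pos":[0,0,25],"turn":0},{"fingers":-0.4,"delta_pos":[0,0,20],"turn":0},{"fingers":-0.4,"delta_pos":[0,0,10],"turn":0}])

```text
time: 32.75
position: [482.2, 369.1, 184.2]
tool_rot: [0.724, 0.69, 0.002, 0.0]
wrist_force: [0.1, -0.5, 0.2]
gripper_width: 59.9
finger_force: 0.0
```

Run:
```python
from h import *
a=snapshot("wrist")["color"];s=snapshot("side")["color"];print(arm.read_state()["time"])
cv2.imwrite("pics/c5.png",np.hstack([cv2.resize(a,(400,300)),cv2.resize(s[120:330,120:400],(400,300))]))
```

```text
32.85
```

View pics/c5.png

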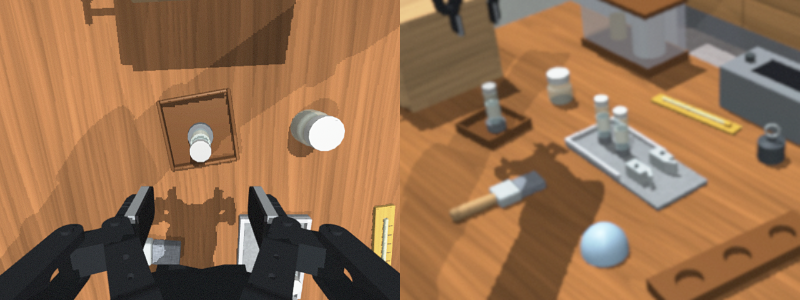

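The wide tube stands in the tray, at (490,105) in the right crop. Both narrow tubes stand in the bay, the rack is empty and the bystanders haven't moved. The arm is clear, so I'll hand in.

```bash
python3 -c "
from station import arm;print(arm.hand_in())"
```

```text
the job is handed in; nothing more can be done
None
```

The job is done and handed in at about 33 s: the two outer (narrow) tubes from the rack slid through the jaws and stand upright in the bay, and the middle one, which stopped in the flared mouth at about 3 N, stands in the teak tray.

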